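Stack the test sieves on the shaker

ROBOT

A 7-joint arm with a two-finger parallel gripper is mounted at the origin on the work surface. World frame = base frame: x ahead of the robot, y to its left, z up, the work surface at z = 0. Lengths are in m, angles in rad, forces in N, time in s.
With the tool pointing down it reaches from about 0.35 to 0.9 m from the base axis. Payload 8.1 kg.
Tool frame: the origin (TCP) lies midway between the tips of the shut fingers; the grasp point (between the pads) lies 19 mm behind it; z points along the fingers, y is the line along which they close (so a half turn about z gives the same grasp; the last joint's range is limited). The gripper opens to 92 mm and grips with 3 to 60 N. Pads are 19 mm wide; open, the fingers measure 130 mm over their backs; the gripper's body (75 mm by 190 mm) begins 47 mm behind the grasp point.
Start: joints at [-1.242, 0.434, 0.025, 1.573, -0.012, 1.134, -0.075], TCP at [0.262, 0.568, 0.227] pointing down, gripper open.
Joint ranges: [-2.62, 2.62], [-0.44, 2.09], [-1.27, 1.32], [0.08, 2.57], [-1.32, 4.46], [0.12, 2], [-2.74, 2.74]. Speed limits (rad/s): [2.22, 2.22, 3.01, 3.01, 3.14, 3.14, 3.14].

INTERFACE

Orientations are given as a rotation vector (axis times angle).
In Python, from cell import arm gives the robot as it stands.
- The arm moves only by the tool carry_out, never from a script. Its arguments are lists of equal length, an entry for each row: "claw": the finger opening in cm, from 0 to 9.18; "delta_pos": the shift along the tool's x, y, z in cm, a list of three; "angular": the turn, a rotation vector about the tool's x, y, z in rad, a list of three. In form: {"claw": [claw, ...], "delta_pos": [[dx, dy, dz], ...], "angular": [[ax, ay, az], ...]}. A call has 1 to 20 rows; each row shifts and turns the commanded pose from where the row before left it, along the tool's axes as they then stand; what a row does not reach is not made up. A row lasts 1/10 s, in which the tool goes at most 50 mm and 8.59 degrees, less where a joint would pass 70% of its speed; a pose out of reach is approached as far as the arm can. A call with a gripper value outside its range is refused whole. The fingers move at their own pace and stop on an object; "force" is the grip in N (left out, the last holds). Time passes only in rows, so rows that do not move let the fingers close. It gives the time, the measured TCP pose, the force, the opening and the grip force at its end, in the units of the state.
- arm.observe(): the state, without advancing time (a new reading comes with each control period).
- arm.get_image(name): name is "scene" or "top" or "wrist"; returns a dict with "frame" (480x640x3 uint8, red, green, blue), "mtx" (3x3 intrinsics, pixels), "dist" ([k1, k2, p1, p2, k3] as OpenCV has them; the pictures are not rectified), "T" (4x4, takes a point from camera to world coordinates). Camera axes: x right, y down, z forward; pixel columns grow to the right and rows downward; lengths in m; the calibration is good to about 2 mm. A picture is of the moment at which its call begins. There is no depth.
- arm.sign_off(): hands the job in; it is judged then, once.
Trained networks look in a picture, given as the dict that the camera call returned (one of the last four; its "shot" number tells which), for a name from the list of things; names that differ only in an ending like _2 or _b are one class to them, and where a whole thing is asked for, a point or a joint stands for the part that bears it (a point fixed in the world has none). Each returns a list of dicts, best first, with "conf" (0 to 1); they miss things now and then, are a little off and sometimes report something else, mostly with a low value. They report only what shows in the picture. A call takes as long as a camera call.
- arm.look_for(label, picture): "centre" ([column, row] as shares, 0 to 1, of the picture: columns of its width, rows of its height, amid what is visible of it).
- arm.trace(label, picture): "region" (480x640 bool, what is visible of it) and "centre" ([column, row] as shares, 0 to 1, of the picture: columns of its width, rows of its height, amid what is visible of it).
- arm.place_of(label, picture): "centre" ([column, row] as shares, 0 to 1, of the picture: columns of its width, rows of its height: a listed point, or the origin of a listed thing).
The state is a dict: "clock": time; "joints": joint angles; "dq": joint speeds; "joint_efforts": joint torques, N m; "position": TCP position; "ee_rot": TCP orientation; "force": force on the tool from outside, world axes, zero at the start; "ft_torque": the same for the moment, N m; "width": opening from 0.0 (shut) to 1.0 (fully open); "gripper_force": force on a finger pad.
Only numpy, scipy, OpenCV 4.12 (cv2) and the standard library are available. Lean on these libraries where they do the work, as an engineer would, in place of code of your own. Each camera call takes 0.05 s, during which the arm holds its last target. There are 200 camera calls.

TASK

Set up the sieve shaker for the next sediment sample: seat the black collecting pan on the shaker's plate, then stack the sieves on it from finest to coarsest (blue at the bottom, then yellow, red on top) and put the lid on, each part level and fully nested in the one below. Leave the porcelain dish, the flask, the brush and the balance alone.

Things in the scene. Friction and masses are not known exactly. Their poses are not given: they have to be found in the camera images.
- pan: collecting pan: plain black open cup with a closed bottom, 60 mm outer diameter, 30 mm tall, wall 3 mm, mouth 54 mm, flat underside, 50 to 100 g. Origin: centre of the underside; z up
- sieve_fine: blue test sieve, finest mesh (looks a plain grey disc). Round, 60 mm outside, 30 mm tall: the lowest 8 mm is a tapered skirt (43 mm at the foot, 51 mm at the shoulder) that nests in the 54 mm mouth of the part below; above it a straight frame (8 to 30 mm up, wall 3 mm). 50 to 100 g. Origin: centre of the skirt's underside, z up. Nested, its origin is 22 mm above that of the part beneath
- sieve_medium: yellow test sieve, medium mesh (wires 4 mm apart). Round, 60 mm outside, 30 mm tall: the lowest 8 mm is a tapered skirt (43 mm at the foot, 51 mm at the shoulder) that nests in the 54 mm mouth of the part below; above it a straight frame (8 to 30 mm up, wall 3 mm). 50 to 100 g. Origin: centre of the skirt's underside, z up. Nested, its origin is 22 mm above that of the part beneath
- sieve_coarse: red test sieve, coarsest mesh (wires 8 mm apart). Round, 60 mm outside, 30 mm tall: the lowest 8 mm is a tapered skirt (43 mm at the foot, 51 mm at the shoulder) that nests in the 54 mm mouth of the part below; above it a straight frame (8 to 30 mm up, wall 3 mm). 50 to 100 g. Origin: centre of the skirt's underside, z up. Nested, its origin is 22 mm above that of the part beneath
- lid: grey lid: flange 60 mm across, 5 mm thick (8 to 13 mm above the origin), below it the same tapered 8 mm skirt as on the sieves, on top a central black knob to grip, 20 mm diameter, 13 to 35 mm above the origin. 40 to 85 g. Origin: centre of the skirt's underside, z up. Home on a sieve, its origin is 22 mm above the sieve's
- shaker: sieve shaker, fixed: white body 190 x 170 mm, 68 mm tall, on it a round 110 mm aluminium plate with the pan's seat in its middle: flat black floor 90 mm above the bench, in a ring of 72 mm inner, 84 mm outer diameter that rises 6 mm over the floor. Nothing on it is higher than 96 mm. Origin: on the bench below the seat's centre, z up; front panel at its -x
- dish: bystander: small white porcelain bowl, 60 mm across, 22 mm tall, standing among the sieves. Origin: centre of its underside
- balance: bystander: flat white laboratory balance, fixed, 200 x 160 mm, 50 mm tall, with a round 110 mm steel weighing pan. Origin: on the bench below the middle of its case; its display is at its -x end
- flask: bystander: clear conical glass flask, 85 mm across the foot, 145 mm tall, standing beyond the work. Origin: centre of its underside
- brush: bystander: sieve brush lying on the bench beyond the work, its length along its own x, 200 mm long, 42 mm wide, 20 mm high. Origin: centre of its underside

How it is judged:
At the end, for the whole second after the job is handed in: Pan level in the seat (within 9 mm of its centre, 3 mm of its floor); on it in order blue, yellow, red sieve and lid, each within 4 mm of the axis of the part beneath, its origin 18.5 to 24.5 mm above that part's, tilted under 0.06 rad; all released and at rest (under 10 mm/s) (horizontal distance between pan and shaker below 0.009 m and z of pan in the frame of shaker between 0.087 and 0.093 m and angle between each of pan, sieve_fine, sieve_medium, sieve_coarse, lid's own z axis and vertical below 0.06 rad and horizontal distance between sieve_fine and pan below 0.004 m and z of sieve_fine in the frame of pan between 0.0185 and 0.0245 m and horizontal distance between sieve_medium and sieve_fine below 0.004 m and z of sieve_medium in the frame of sieve_fine between 0.0185 and 0.0245 m and horizontal distance between sieve_coarse and sieve_medium below 0.004 m and z of sieve_coarse in the frame of sieve_medium between 0.0185 and 0.0245 m and horizontal distance between lid and sieve_coarse below 0.004 m and z of lid in the frame of sieve_coarse between 0.0185 and 0.0245 m and linear speed of each of pan, sieve_fine, sieve_medium, sieve_coarse, lid below 0.01 m/s); the robot touches nothing.
It fails at once if the porcelain dish is pushed more than 20 mm from its place or tipped (distance of dish from where it was at the start of the episode above 0.02 m or angle between dish's own z axis and vertical above 0.35 rad).
It fails at once if the glass flask is pushed more than 20 mm or tipped (distance of flask from where it was at the start of the episode above 0.02 m or angle between flask's own z axis and vertical above 0.35 rad).
It fails at once if the brush is pushed more than 30 mm (distance of brush from where it was at the start of the episode above 0.03 m).
It fails at once if the balance is touched with more than 4 N (contact force between balance and anything else above 4 N).
It also fails if it takes over 144 s, if anything falls off the work surface, if the arm or the gripper's body presses on something with over 40 N, if the wrist force passes 120 N, or if a joint passes its speed limit or range.

## Working session

There is one attempt and no reset: what is moved stays moved. The work goes in short steps, Python scripts to look and compute and a tool call to move; the robot and the scene stay as the last step left them, time stands still between calls to the robot, and variables do not carry over. Pictures are saved under pics/ and viewed, at most 14 in all, crops included, and the job is handed in when it is done.

Besides the shell and the picture viewer there is one more tool, called after "Emit:" by a JSON object that holds its "method" and its "body". carry_out: Moves the arm, as the interface text tells. Its arguments: {"type":"object","properties":{"claw":{"type":"array","items":{"type":"number"}},"delta_pos":{"type":"array","items":{"type":"array","items":{"type":"number"}}},"angular":{"type":"array","items":{"type":"array","items":{"type":"number"}}},"force":{"type":"number"}},"required":["claw","delta_pos","angular"]}

```bash
mkdir -p pics; cat > h.py <<'E'
import numpy as np, cv2
from cell import arm
N=["pan","sieve_fine","sieve_medium","sieve_coarse","lid","shaker","dish","balance","flask","brush"]
def ray(p,uv):
    K=np.array(p["mtx"],float);d=np.array(p["dist"],float);T=np.array(p["T"])
    q=cv2.undistortPoints(np.array([[uv]],float),K,d)[0,0]
    v=T[:3,:3]@np.array([q[0],q[1],1.]);return T[:3,3],v/np.linalg.norm(v)
def onz(p,uv,z):
    o,v=ray(p,uv);return o+v*(z-o[2])/v[2]
def tri(rs):
    A=np.zeros((3,3));b=np.zeros(3)
    for o,v in rs:
        P=np.eye(3)-np.outer(v,v);A+=P;b+=P@o
    x=np.linalg.solve(A,b);return x,[float(np.linalg.norm((np.eye(3)-np.outer(v,v))@(x-o))) for o,v in rs]
def px(r): return np.array(r["centre"])*[640,480]
def proj(p,X):
    T=np.linalg.inv(np.array(p["T"]));
    return cv2.projectPoints(np.array(X,float).reshape(-1,3),cv2.Rodrigues(T[:3,:3])[0],T[:3,3],np.array(p["mtx"],float),np.array(p["dist"],float))[0].reshape(-1,2)
def save(p,n): cv2.imwrite(f"pics/{n}.png",cv2.cvtColor(np.ascontiguousarray(p["frame"]),cv2.COLOR_RGB2BGR))
E
python3 - <<'E'
from h import *
np.set_printoptions(precision=4,suppress=True)
s=arm.observe();print(s)
P={c:arm.get_image(c) for c in("scene","top","wrist")}
for c in P: save(P[c],c+"0"); print(c,np.array(P[c]["T"]),P[c]["mtx"][0][0])
for n in N:
    rs=[]
    for c in P:
        r=arm.place_of(n,P[c])
        if r and r[0]["conf"]>.4:
            rs.append(ray(P[c],px(r[0])))
        print(n,c,[(px(a).round(1),round(a["conf"],2)) for a in r[:2]],onz(P[c],px(r[0]),0)if r else'')
    if len(rs)>1: print("   tri",*tri(rs))
E
```

```text
{'clock': 0.0, 'joints': array([-1.2416,  0.4352,  0.025 ,  1.5741, -0.0116,  1.134 , -0.0751]), 'dq': array([ 0.0002, -0.0003, -0.0004, -0.0002,  0.0007,  0.0005, -0.0005]), 'joint_efforts': array([ -0.0016, -66.783 ,   0.984 , -31.4453,  -0.0607,   0.0426,
         0.0002]), 'position': array([0.2614, 0.5671, 0.2259]), 'ee_rot': array([-0.6732, -3.0684,  0.0025]), 'force': array([ 0.6468,  0.6863, -1.363 ]), 'ft_torque': array([-0.0039, -0.009 ,  0.0528]), 'gripper_force': 0.0, 'width': 1.0004674389691501}
scene [[-0.7602  0.3834 -0.5245  1.2577]
 [ 0.6495  0.4684 -0.5989  0.7643]
 [ 0.016  -0.796  -0.6051  0.778 ]
 [ 0.      0.      0.      1.    ]] 541.2514440915622
top [[-0.0121 -0.989   0.1476  0.4811]
 [-0.9997  0.0086 -0.0242  0.0029]
 [ 0.0227 -0.1478 -0.9888  0.9848]
 [ 0.      0.      0.      1.    ]] 465.2668647120727
wrist [[ 0.4188  0.8794  0.2264  0.2007]
 [ 0.9081 -0.4052 -0.1058  0.5949]
 [-0.0013  0.2499 -0.9683  0.383 ]
 [ 0.      0.      0.      1.    ]] 420.4612251986924
pan scene [(array([332.7, 184.1]), 0.89), (array([447.3, 302.2]), 0.18)] [ 0.4195 -0.1272  0.
[... 1611 characters left out ...]
.5512 -0.0872  0.011 ] [0.002403501269447271, 0.0024035012694474055]
balance scene [(array([249.4, 166.8]), 0.84), (array([360.2, 242. ]), 0.16)] [ 0.5401 -0.3414  0.    ]
balance top [(array([462.7, 278.2]), 0.7)] [ 0.5385 -0.3392  0.    ]
balance wrist [] 
   tri [ 0.5395 -0.3402 -0.0001] [0.0013157331724033502, 0.0013157331724031598]
flask scene [(array([326.3, 313.8]), 0.81)] [0.747  0.2184 0.    ]
flask top [] 
flask wrist [] 
brush scene [(array([226.9, 243. ]), 0.68), (array([263.9, 216.8]), 0.49)] [ 0.7756 -0.0942  0.    ]
brush top [(array([344.8, 172.5]), 0.74)] [ 0.7727 -0.0918  0.    ]
brush wrist [] 
   tri [ 0.7743 -0.093  -0.0005] [0.0018123475033304574, 0.0018123475033304832]
```

View pics/top0.png

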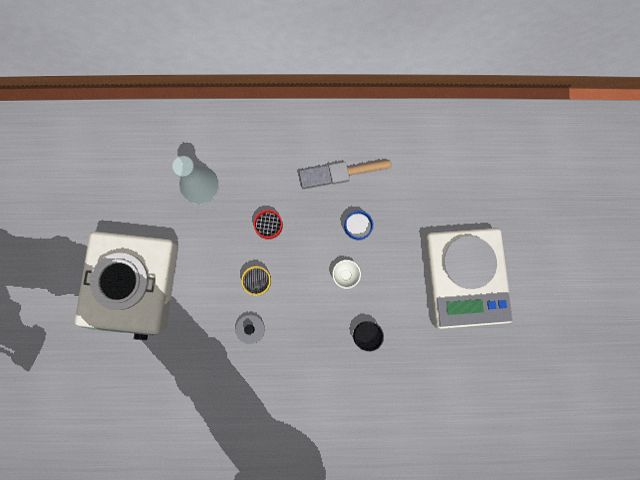

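View pics/scene0.png

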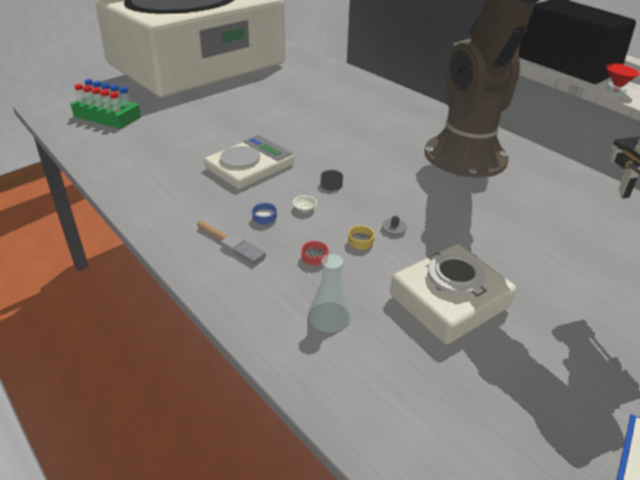

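The top view shows every part upright: pan (368,335), blue (358,224), dish (346,273), yellow (256,280), red (268,223), lid (250,327), seat (120,281) and flask (199,183). The scene view agrees, and the heights triangulate to about 0 as they should. I'll close the fingers along world y and go above the pan first.

Emit:
{"method": "carry_out", "body": {"claw": [9.18,9.18,9.18,9.18,9.18,9.18,9.18,9.18,9.18,9.18,9.18,9.18,9.18,9.18,9.18,9.18,9.18,9.18,9.18,9.18], "delta_pos": [[0,0,0],[0,0,0],[0,0,0],[-0.94,-4.09,0],[-0.94,-4.09,0],[-0.94,-4.09,0],[-0.94,-4.09,0],[-0.94,-4.09,0],[-0.94,-4.09,0],[-0.94,-4.09,0],[-0.94,-4.09,0],[-0.94,-4.09,0],[-0.94,-4.09,0],[-0.94,-4.09,0],[-0.94,-4.09,0],[-0.94,-4.09,0],[-0.94,-4.09,0],[-0.94,-4.09,0],[-0.94,-4.09,0],[-0.94,-4.09,0]], "angular": [[0,0,-0.144],[0,0,-0.144],[0,0,-0.144],[0,0,0],[0,0,0],[0,0,0],[0,0,0],[0,0,0],[0,0,0],[0,0,0],[0,0,0],[0,0,0],[0,0,0],[0,0,0],[0,0,0],[0,0,0],[0,0,0],[0,0,0],[0,0,0],[0,0,0]], "force": 20}}

```text
clock: 3.65
position: [0.4217, -0.1294, 0.2271]
ee_rot: [-0.001, 3.14, 0.0]
force: [1.0, 0.6, -0.0]
width: 0.999
gripper_force: 0.0
```

```bash
cat >> h.py <<'E'
def rimfit(p,region,z,r=.03,x0=None):
    # least-squares centre of a horizontal circle (height z) whose far/near outline bounds the region's convex hull, with foot circle z0
    from scipy.optimize import least_squares
    c=max(cv2.findContours(region.astype(np.uint8),cv2.RETR_EXTERNAL,cv2.CHAIN_APPROX_NONE)[0],key=cv2.contourArea)
    h=cv2.convexHull(c).reshape(-1,2).astype(float)
    W=np.array([onz(p,u,z) for u in h])[:,:2]
    return W
def look(names,cams=("wrist","top"),tag=None):
    P={c:arm.get_image(c) for c in cams}
    if tag: [save(P[c],f"{c}{tag}") for c in P]
    for n in names:
        rs=[]
        for c in P:
            r=arm.place_of(n,P[c])
            if not r: print(n,c,"none");continue
            u=px(r[0]);print(n,c,u.round(1),round(r[0]["conf"],2),"z0:",onz(P[c],u,0).round(4))
            if r[0]["conf"]>.4: rs.append(ray(P[c],u))
        if len(rs)>1: print("  tri",tri(rs)[0].round(4),np.round(tri(rs)[1],4))
    return P
E
python3 - <<'E'
from h import *
P=look(["pan"],tag="1")
p=P["wrist"];print(np.array(p["T"]).round(3))
r=arm.trace("pan",p);m=r[0]["region"];print(r[0]["conf"],m.sum())
c=max(cv2.findContours(m.astype(np.uint8),0,1)[0],key=cv2.contourArea).reshape(-1,2)
print(c.min(0),c.max(0))
# predicted silhouette of a pan at tri candidates
from scipy.optimize import minimize
t=np.linspace(0,2*np.pi,60);ring=np.c_[.03*np.cos(t),.03*np.sin(t)]
def cost(x):
    X=np.r_[np.c_[ring+x,0*t],np.c_[ring+x,0*t+.03]]
    h=cv2.convexHull(proj(p,X).astype(np.float32));g=np.zeros((480,640),np.uint8)
    cv2.fillConvexPoly(g,np.round(h*8).astype(np.int32),1,shift=3);return (g.astype(bool)^m).sum()
o=minimize(cost,[.4226,-.129],method="Nelder-Mead",options=dict(initial_simplex=[[.42,-.13],[.426,-.13],[.42,-.124]]))
print(o.x,o.fun)
E
```

```text
pan wrist [321.7 196.5] 0.57 z0: [ 0.4205 -0.1303  0.    ]
pan top [368.6 337.2] 0.78 z0: [ 0.4181 -0.1336  0.    ]
  tri [ 0.4186 -0.131   0.0136] [0.0008 0.0008]
[[-0.     0.968  0.251  0.355]
 [ 1.     0.    -0.    -0.13 ]
 [-0.     0.251 -0.968  0.384]
 [ 0.     0.     0.     1.   ]]
0.59 3927
[288 165] [357 237]
[ 0.42156056 -0.12941925] 135.0
```

View pics/wrist1.png

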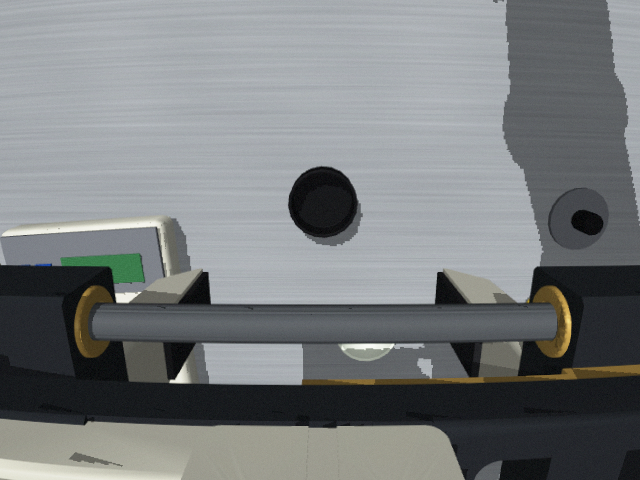

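The pan shows at (322,201), midway between the fingers. The silhouette fit gives (0.4216, -0.1294), right under the tool, so I'll descend and grip high so the fingertips clear the seat ring.

Emit:
{"method": "carry_out", "body": {"claw": [9.18,9.18,9.18,9.18,9.18,9.18,9.18,9.18,9.18,9.18,5,5,5,5,5,5,5,5], "delta_pos": [[0,0,3.5],[0,0,3.5],[0,0,3.5],[0,0,3.5],[0,0,3.5],[0,0,1],[0,0,1],[0,0,1],[0,0,1],[0,0,0],[0,0,0],[0,0,0],[0,0,0],[0,0,0],[0,0,0],[0,0,0],[0,0,0],[0,0,0]], "angular": [[0,0,0],[0,0,0],[0,0,0],[0,0,0],[0,0,0],[0,0,0],[0,0,0],[0,0,0],[0,0,0],[0,0,0],[0,0,0],[0,0,0],[0,0,0],[0,0,0],[0,0,0],[0,0,0],[0,0,0],[0,0,0]], "force": 20}}

```text
clock: 5.7
position: [0.4217, -0.1277, 0.012]
ee_rot: [-0.0, 3.141, 0.0]
force: [-1.0, -0.8, 5.9]
width: 0.652
gripper_force: 20.0
```

Emit:
{"method": "carry_out", "body": {"claw": [5,5,5,5,5,5,5,5,5,5,5,5,5,5,5,5,5,5,5,5], "delta_pos": [[0,0,-2],[0,0,-3.5],[0,0,-3.5],[0,0,-3.5],[0,0,-4.5],[0,0,-1],[-0.95,4.05,0],[-0.95,4.05,0],[-0.95,4.05,0],[-0.95,4.05,0],[-0.95,4.05,0],[-0.95,4.05,0],[-0.95,4.05,0],[-0.95,4.05,0],[-0.95,4.05,0],[-0.95,4.05,0],[-0.95,4.05,0],[-0.95,4.05,0],[0,0,0],[0,0,0]], "angular": [[0,0,0],[0,0,0],[0,0,0],[0,0,0],[0,0,0],[0,0,0],[0,0,0],[0,0,0],[0,0,0],[0,0,0],[0,0,0],[0,0,0],[0,0,0],[0,0,0],[0,0,0],[0,0,0],[0,0,0],[0,0,0],[0,0,0],[0,0,0]]}}

```text
clock: 7.7
position: [0.5347, 0.359, 0.1902]
ee_rot: [0.003, -3.14, 0.002]
force: [1.2, -0.7, -0.5]
width: 0.66
gripper_force: 20.0
```

```bash
python3 - <<'E'
from h import *
s=arm.observe();print(s["position"],s["force"],s["width"])
P=look(["shaker","pan"],cams=("wrist","top","scene"),tag="2")
t=np.linspace(0,2*np.pi,60)
im=P["wrist"]["frame"].copy()
for r,z,c in((.036,.096,(255,0,0)),(.042,.096,(0,255,0)),(.055,.09,(0,0,255))):
    q=proj(P["wrist"],np.c_[.5358+r*np.cos(t),.358+r*np.sin(t),z+0*t]);cv2.polylines(im,[q.round().astype(np.int32)],True,c,1)
P["wrist"]["frame"]=im;save(P["wrist"],"wrist2o")
E
```

```text
[0.53467105 0.35895194 0.19018873] [ 1.23152653 -0.67810845 -0.5302469 ] 0.6595686316369949
shaker wrist [322.1 208.2] 0.68 z0: [0.5365 0.3581 0.    ]
shaker top [133.9 282.6] 0.97 z0: [0.5366 0.3577 0.    ]
shaker scene [450.3 303.6] 0.96 z0: [0.5342 0.3598 0.    ]
  tri [5.360e-01 3.586e-01 5.000e-04] [0.0007 0.0012 0.002 ]
pan wrist [321.8 283. ] 0.71 z0: [0.6036 0.3579 0.    ]
pan top none
pan scene [464.6 236.7] 0.75 z0: [0.3297 0.2413 0.    ]
  tri [0.5361 0.358  0.1731] [0.0003 0.0003]
```

View pics/wrist2o.png

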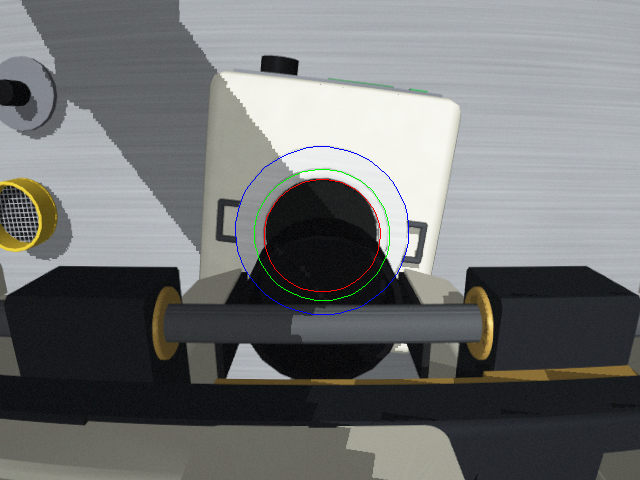

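The seat overlay (red, centre about (322,235)) matches the black floor, and the seat measures (0.536, 0.3585). The pan is held upright, with its base about 0.178. Lowering.

Emit:
{"method": "carry_out", "body": {"claw": [5,5,5,5,5,5,5,5,5], "delta_pos": [[-0.1,0,2],[0,0,2],[0,0,2],[0,0,1],[0,0,0.6],[0,0,0.6],[0,0,0.3],[0,0,0.2],[0,0,0]], "angular": [[0,0,0],[0,0,0],[0,0,0],[0,0,0],[0,0,0],[0,0,0],[0,0,0],[0,0,0],[0,0,0]]}}

```text
clock: 9.05
position: [0.5365, 0.3584, 0.1049]
ee_rot: [-0.0, 3.141, 0.0]
force: [-0.6, -0.3, -0.6]
width: 0.654
gripper_force: 20.0
```

Emit:
{"method": "carry_out", "body": {"claw": [5,5,9.18,9.18,9.18,9.18,9.18,9.18,9.18,9.18,9.18], "delta_pos": [[0,0,0.3],[0,0,0],[0,0,0],[0,0,0],[0,0,0],[0,0,0],[0,0,0],[0,0,-1],[0,0,-3.5],[0,0,-3.5],[0,0,-4]], "angular": [[0,0,0],[0,0,0],[0,0,0],[0,0,0],[0,0,0],[0,0,0],[0,0,0],[0,0,0],[0,0,0],[0,0,0],[0,0,0]]}}

```text
clock: 10.15
position: [0.536, 0.358, 0.2232]
ee_rot: [-0.0, -3.141, 0.001]
force: [0.5, 0.4, 0.1]
width: 1.0
gripper_force: 0.0
```

```bash
cat >> h.py <<'E'
def sil(p,name,x0,z0=0.,show=None,m=None):
    """fit (x,y) of a part with base height z0 to its traced silhouette"""
    from scipy.optimize import minimize
    pr={"pan":[(.03,0),(.03,.03)],"lid":[(.0215,0),(.03,.008),(.03,.013),(.01,.013),(.01,.035)]}.get(name,[(.0215,0),(.0255,.008),(.03,.008),(.03,.03)])
    if m is None:
        r=arm.trace(name,p)
        if not r: print("no trace",name);return
        m=r[0]["region"];print(name,"trace",round(r[0]["conf"],2),m.sum(),end=" ")
    t=np.linspace(0,2*np.pi,60)
    def mask(x):
        g=np.zeros((480,640),np.uint8)
        for a,b in zip(pr[:-1],pr[1:]):
            X=np.vstack([np.c_[x[0]+q*np.cos(t),x[1]+q*np.sin(t),z0+h+0*t] for q,h in(a,b)])
            cv2.fillConvexPoly(g,np.round(cv2.convexHull(proj(p,X).astype(np.float32))*8).astype(np.int32),1,shift=3)
        return g.astype(bool)
    x0=np.array(x0)
    o=minimize(lambda x:(mask(x)^m).sum(),x0,method="Nelder-Mead",options=dict(initial_simplex=[x0-.003,x0+[.006,0],x0+[0,.006]]))
    print(np.round(o.x,4),"mismatch",o.fun);return o.x
E
python3 - <<'E'
from h import *
s=arm.observe();print(s["position"],s["clock"])
P=look(["pan"],cams=("wrist","scene","top"),tag="3")
for c in P: sil(P[c],"pan",[.536,.358],.09)
E
```

```text
[0.53602978 0.35801732 0.22322308] 10.15
pan wrist [321.3 220.5] 0.56 z0: [0.5563 0.3564 0.    ]
pan scene [455.2 273.5] 0.75 z0: [0.4525 0.3085 0.    ]
pan top [116.9 280. ] 0.63 z0: [0.5424 0.3937 0.    ]
  tri [0.5376 0.358  0.0839] [0.0014 0.0014 0.0022]
pan trace 0.58 6993 [0.5365 0.3583] mismatch 231.0
pan trace 0.59 866 [0.5394 0.3583] mismatch 65.0
pan trace 0.59 269 [0.5373 0.3315] mismatch 767.0
```

View pics/wrist3.png

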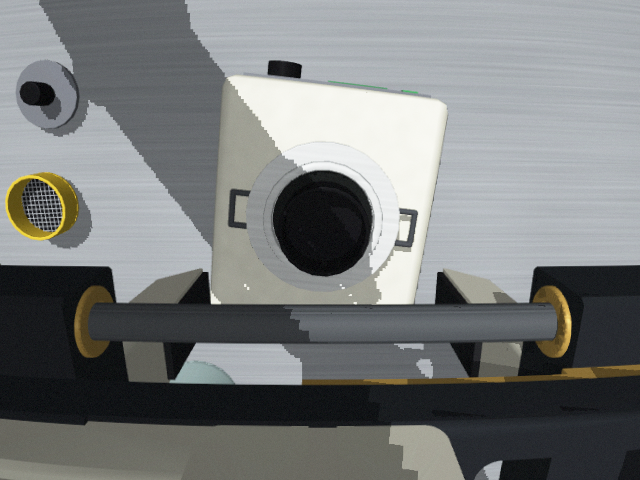

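The pan sits flat at (323,223), inside the ring, and fits to (0.5365, 0.3583). Next is the blue sieve.

Emit:
{"method": "carry_out", "body": {"claw": [9.18,9.18,9.18,9.18,9.18,9.18,9.18,9.18,9.18,9.18,9.18,9.18,9.18,9.18], "delta_pos": [[-0.98,-4,0],[-0.98,-4,0],[-0.98,-4,0],[-0.98,-4,0],[-0.98,-4,0],[-0.98,-4,0],[-0.98,-4,0],[-0.98,-4,0],[-0.98,-4,0],[-0.98,-4,0],[-0.98,-4,0],[-0.98,-4,0],[0,0,0],[0,0,0]], "angular": [[0,0,0],[0,0,0],[0,0,0],[0,0,0],[0,0,0],[0,0,0],[0,0,0],[0,0,0],[0,0,0],[0,0,0],[0,0,0],[0,0,0],[0,0,0],[0,0,0]]}}

```text
clock: 12.0
position: [0.6536, -0.1229, 0.2207]
ee_rot: [-0.004, -3.14, 0.0]
force: [0.7, 1.2, 0.4]
width: 0.999
gripper_force: 0.0
```

```bash
python3 - <<'E'
from h import *
s=arm.observe();print(s["position"],s["clock"])
P=look(["sieve_fine"],tag="4")
sil(P["wrist"],"sieve_fine",[.654,-.1225])
E
```

```text
[ 0.65358332 -0.12291506  0.22074355] 12.0
sieve_fine wrist [331.6 198.6] 0.59 z0: [ 0.6527 -0.115   0.    ]
sieve_fine top [359.8 222.7] 0.89 z0: [ 0.6606 -0.1216  0.    ]
  tri [ 0.6483 -0.1158  0.0468] [0.0037 0.0037]
sieve_fine trace 0.97 4029 [ 0.6521 -0.1159] mismatch 147.0
```

View pics/wrist4.png

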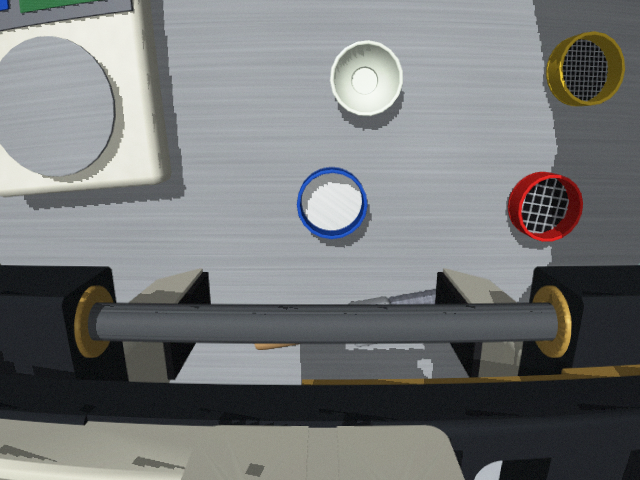

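Blue sits at (332,203), which is about 7 mm further in +y than the first estimate. I'll correct for that and grasp.

Emit:
{"method": "carry_out", "body": {"claw": [9.18,9.18,9.18,9.18,9.18,9.18,9.18,9.18,9.18,9.18,5,5,5,5,5,5,5,5], "delta_pos": [[0.15,0.7,3.5],[0,0,3.5],[0,0,3.5],[0,0,3.5],[0,0,3.5],[0,0,1],[0,0,1],[0,0,1],[0,0,1],[0,0,0],[0,0,0],[0,0,0],[0,0,0],[0,0,0],[0,0,0],[0,0,0],[0,0,0],[0,0,0]], "angular": [[0,0,0],[0,0,0],[0,0,0],[0,0,0],[0,0,0],[0,0,0],[0,0,0],[0,0,0],[0,0,0],[0,0,0],[0,0,0],[0,0,0],[0,0,0],[0,0,0],[0,0,0],[0,0,0],[0,0,0],[0,0,0]]}}

```text
clock: 14.05
position: [0.6528, -0.1146, 0.007]
ee_rot: [-0.0, 3.141, 0.0]
force: [-0.8, 0.5, 4.6]
width: 0.635
gripper_force: 20.0
```

Emit:
{"method": "carry_out", "body": {"claw": [5,5,5,5,5,5,5,5,5,5,5,5,5,5,5,5,5,5,5,5], "delta_pos": [[0,0,-2],[0,0,-4],[0,0,-4],[0,0,-4],[0,0,-4],[0,0,-2],[0.96,3.94,0],[0.96,3.94,0],[0.96,3.94,0],[0.96,3.94,0],[0.96,3.94,0],[0.96,3.94,0],[0.96,3.94,0],[0.96,3.94,0],[0.96,3.94,0],[0.96,3.94,0],[0.96,3.94,0],[0.96,3.94,0],[0,0,0],[0,0,0]], "angular": [[0,0,0],[0,0,0],[0,0,0],[0,0,0],[0,0,0],[0,0,0],[0,0,0],[0,0,0],[0,0,0],[0,0,0],[0,0,0],[0,0,0],[0,0,0],[0,0,0],[0,0,0],[0,0,0],[0,0,0],[0,0,0],[0,0,0],[0,0,0]]}}

```text
clock: 16.05
position: [0.5364, 0.3593, 0.206]
ee_rot: [0.004, -3.141, 0.001]
force: [0.8, -0.2, -0.7]
width: 0.637
gripper_force: 20.0
```

```bash
python3 - <<'E'
from h import *
s=arm.observe();print(s["position"],s["clock"],s["force"])
P=look(["sieve_fine","pan"],cams=("wrist","scene"),tag="5")
sil(P["wrist"],"sieve_fine",[.536,.358],s["position"][2]-.007)
sil(P["scene"],"sieve_fine",[.536,.358],s["position"][2]-.007)
E
```

```text
[0.53639759 0.35925023 0.20601181] 16.05 [ 0.78103963 -0.21221172 -0.65834513]
sieve_fine wrist [319.8 286.6] 0.9 z0: [0.6153 0.3565 0.    ]
sieve_fine scene [464.  225.3] 0.84 z0: [0.2938 0.2126 0.    ]
  tri [0.5375 0.3552 0.1971] [0.0028 0.0028]
pan wrist [320.1 225.7] 0.67 z0: [0.5574 0.3567 0.    ]
pan scene [457.4 274.5] 0.9 z0: [ 0.4513  0.3138 -0.    ]
  tri [0.5367 0.3591 0.0818] [0.0021 0.0021]
sieve_fine trace 0.91 14954 [0.5363 0.3587] mismatch 8007.0
sieve_fine trace 0.96 720 [0.5377 0.3555] mismatch 184.0
```

Emit:
{"method": "carry_out", "body": {"claw": [5,5,5,5,5,5,5,5,5,5,5], "delta_pos": [[-0.05,-0.05,2],[0,0,2],[0,0,2],[0,0,0.8],[0,0,0.4],[0,0,0.4],[0,0,0.4],[0,0,0.3],[0,0,0.2],[0,0,0],[0,0,0]], "angular": [[0,0,0],[0,0,0],[0,0,0],[0,0,0],[0,0,0],[0,0,0],[0,0,0],[0,0,0],[0,0,0],[0,0,0],[0,0,0]]}}

```text
clock: 17.55
position: [0.5379, 0.3577, 0.1219]
ee_rot: [-0.0, 3.141, 0.0]
force: [-0.2, -0.1, -0.8]
width: 0.636
gripper_force: 20.0
```

Emit:
{"method": "carry_out", "body": {"claw": [5,5,5], "delta_pos": [[0.05,0,0.15],[0,0,0.15],[0,0,0]], "angular": [[0,0,0],[0,0,0],[0,0,0]]}}

```text
clock: 17.85
position: [0.5378, 0.3582, 0.1199]
ee_rot: [-0.0, 3.14, 0.002]
force: [-2.0, -1.4, 8.2]
width: 0.635
gripper_force: 23.7
```

Emit:
{"method": "carry_out", "body": {"claw": [6.8,7.5,8.5,9.18,9.18,9.18,9.18,9.18,9.18,9.18], "delta_pos": [[0,0,0],[0,0,0],[0,0,0],[0,0,0],[0,0,0],[0,0,-1],[0,0,-3],[0,0,-3],[0,0,-3],[0,0,0]], "angular": [[0,0,0],[0,0,0],[0,0,0],[0,0,0],[0,0,0],[0,0,0],[0,0,0],[0,0,0],[0,0,0],[0,0,0]]}}

```text
clock: 18.85
position: [0.5395, 0.3588, 0.2241]
ee_rot: [0.0, 3.135, 0.008]
force: [0.3, 0.1, -0.4]
width: 0.998
gripper_force: 0.0
```

```bash
python3 - <<'E'
from h import *
s=arm.observe();print(s["position"],s["clock"],s["force"])
P=look(["sieve_fine","pan"],cams=("wrist","scene"),tag="6")
sil(P["wrist"],"sieve_fine",[.536,.358],.112)
sil(P["scene"],"sieve_fine",[.536,.358],.112)
b=cv2.resize(P["scene"]["frame"][200:340,360:540],None,fx=2.5,fy=2.5)
a=cv2.resize(P["wrist"]["frame"][120:320,200:440],None,fx=1.4,fy=1.4)
h=max(a.shape[0],b.shape[0]);pad=lambda i:np.pad(i,((0,h-i.shape[0]),(0,0),(0,0)))
save({"frame":np.hstack([pad(b),pad(a)])[:, :800]},"c6")
E
```

```text
[0.53953222 0.35884423 0.22411343] 18.85 [ 0.33350254  0.11713068 -0.42019353]
sieve_fine wrist [323.3 218.1] 0.75 z0: [0.5593 0.3603 0.    ]
sieve_fine scene [458.2 261.2] 0.75 z0: [0.4141 0.2871 0.    ]
  tri [0.5345 0.3577 0.1117] [0.0021 0.0021]
pan wrist [49.4 92.2] 0.71 z0: [0.4414 0.1124 0.    ]
pan scene none
sieve_fine trace 0.9 8096 [0.5365 0.3589] mismatch 274.0
sieve_fine trace 0.72 776 [0.5387 0.3592] mismatch 62.0
```

View pics/c6.png

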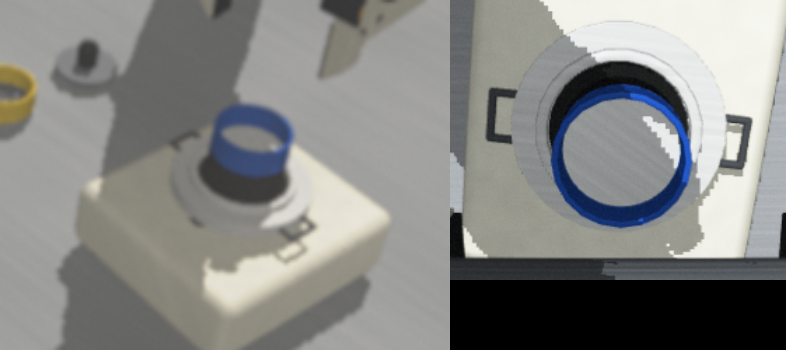

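Blue is nested level on the pan: z triangulates to 0.112 and the axis fits to (0.5365, 0.3589). Yellow next.

Emit:
{"method": "carry_out", "body": {"claw": [9.18,9.18,9.18,9.18,9.18,9.18,9.18,9.18,9.18,9.18], "delta_pos": [[0,-3.3,0],[0,-3.3,0],[0,-3.3,0],[0,-3.3,0],[0,-3.3,0],[0,-3.3,0],[0,-3.3,0],[0,-3.2,0],[0,0,0],[0,0,0]], "angular": [[0,0,0],[0,0,0],[0,0,0],[0,0,0],[0,0,0],[0,0,0],[0,0,0],[0,0,0],[0,0,0],[0,0,0]]}}

```text
clock: 20.25
position: [0.5373, 0.094, 0.2186]
ee_rot: [-0.003, -3.141, -0.0]
force: [-0.4, 2.4, -0.7]
width: 0.999
gripper_force: 0.0
```

```bash
python3 - <<'E'
from h import *
s=arm.observe();print(s["position"],s["ee_rot"],s["clock"])
P=look(["sieve_medium"],tag="7")
sil(P["wrist"],"sieve_medium",[.537,.0954])
sil(P["wrist"],"lid",[.4455,.113])
sil(P["wrist"],"sieve_coarse",[.6586,.0728])
E
```

```text
[0.53725334 0.09400622 0.21856326] [-2.80629073e-03 -3.14120827e+00 -1.31031355e-04] 20.25
sieve_medium wrist [327.1 200.9] 0.59 z0: [0.5383 0.0979 0.    ]
sieve_medium top none
sieve_medium trace 0.58 4071 [0.5367 0.0999] mismatch 141.0
lid trace 0.62 4088 [0.4391 0.1131] mismatch 271.0
sieve_coarse trace 0.9 1259 [0.6553 0.0753] mismatch 2446.0
```

Emit:
{"method": "carry_out", "body": {"claw": [9.18,9.18,9.18,9.18,9.18,9.18,9.18,9.18,9.18,9.18,5,5,5,5,5,5,5,5], "delta_pos": [[0,0.5,3.5],[0,0,3.5],[0,0,3.5],[0,0,3.5],[0,0,3.5],[0,0,1],[0,0,1],[0,0,1],[0,0,0.6],[0,0,0],[0,0,0],[0,0,0],[0,0,0],[0,0,0],[0,0,0],[0,0,0],[0,0,0],[0,0,0]], "angular": [[0,0,0],[0,0,0],[0,0,0],[0,0,0],[0,0,0],[0,0,0],[0,0,0],[0,0,0],[0,0,0],[0,0,0],[0,0,0],[0,0,0],[0,0,0],[0,0,0],[0,0,0],[0,0,0],[0,0,0],[0,0,0]]}}

```text
clock: 22.4
position: [0.5375, 0.0997, 0.0079]
ee_rot: [-0.0, 3.141, 0.0]
force: [-0.4, 0.1, 5.7]
width: 0.639
gripper_force: 20.0
```

Emit:
{"method": "carry_out", "body": {"claw": [5,5,5,5,5,5,5,5,5,5,5,5,5,5,5,5,5,5], "delta_pos": [[0,0,-2],[0,0,-4],[0,0,-4],[0,0,-4],[0,0,-4],[0,0,-3.5],[0,3.7,0],[0,3.7,0],[0,3.7,0],[0,3.7,0],[0,3.7,0],[0,3.7,0],[0,2.7,0],[0,1,0],[0,0,0],[0,0,0],[0,0,0],[0,0,0]], "angular": [[0,0,0],[0,0,0],[0,0,0],[0,0,0],[0,0,0],[0,0,0],[0,0,0],[0,0,0],[0,0,0],[0,0,0],[0,0,0],[0,0,0],[0,0,0],[0,0,0],[0,0,0],[0,0,0],[0,0,0],[0,0,0]]}}

```text
clock: 24.2
position: [0.5379, 0.357, 0.2231]
ee_rot: [0.003, 3.141, -0.0]
force: [-0.4, -0.0, -0.8]
width: 0.642
gripper_force: 20.0
```

Emit:
{"method": "carry_out", "body": {"claw": [5,5,5,5,5,5,5,5,5,5], "delta_pos": [[0.05,0.15,2],[0,0,2],[0,0,1.5],[0,0,0.8],[0,0,0.5],[0,0,0.4],[0,0,0.3],[0,0,0.3],[0,0,0],[0,0,0]], "angular": [[0,0,0],[0,0,0],[0,0,0],[0,0,0],[0,0,0],[0,0,0],[0,0,0],[0,0,0],[0,0,0],[0,0,0]]}}

```text
clock: 25.2
position: [0.5369, 0.3603, 0.145]
ee_rot: [-0.0, 3.141, 0.0]
force: [-0.3, 0.0, -1.4]
width: 0.639
gripper_force: 20.0
```

Emit:
{"method": "carry_out", "body": {"claw": [5,5,5,5], "delta_pos": [[0,-0.12,0.1],[0,0,0.1],[0,0,0.1],[0,0,0]], "angular": [[0,0,0],[0,0,0],[0,0,0],[0,0,0]]}}

```text
clock: 25.6
position: [0.5369, 0.359, 0.142]
ee_rot: [-0.0, 3.141, 0.0]
force: [-0.4, -0.1, 3.1]
width: 0.639
gripper_force: 20.0
```

Emit:
{"method": "carry_out", "body": {"claw": [6.8,7.5,8.5,9.18,9.18,9.18,9.18,9.18,9.18,9.18,9.18], "delta_pos": [[0,0,0],[0,0,0],[0,0,0],[0,0,0],[0,0,0],[0,0,-1],[0,0,-3],[0,0,-3],[0,0,-2],[0,0,0],[0,0,0]], "angular": [[0,0,0],[0,0,0],[0,0,0],[0,0,0],[0,0,0],[0,0,0],[0,0,0],[0,0,0],[0,0,0],[0,0,0],[0,0,0]]}}

```text
clock: 26.7
position: [0.5369, 0.3591, 0.2323]
ee_rot: [-0.0, 3.141, 0.001]
force: [-1.0, -0.1, -0.9]
width: 1.0
gripper_force: 0.0
```

```bash
cat >> h.py <<'E'
def pair(P,n):
    b=cv2.resize(P["scene"]["frame"][180:340,360:540],None,fx=2.5,fy=2.5)
    a=cv2.resize(P["wrist"]["frame"][120:320,200:440],None,fx=1.4,fy=1.4)
    h=max(a.shape[0],b.shape[0]);pad=lambda i:np.pad(i,((0,h-i.shape[0]),(0,0),(0,0)))
    save({"frame":np.hstack([pad(b),pad(a)])[:,:800]},n)
E
python3 - <<'E'
from h import *
s=arm.observe();print(s["position"],s["ee_rot"],s["clock"],s["force"])
P=look(["sieve_medium"],cams=("wrist","scene"),tag="8")
sil(P["wrist"],"sieve_medium",[.536,.358],.134)
sil(P["scene"],"sieve_medium",[.536,.358],.134)
pair(P,"c8")
E
```

```text
[0.53689977 0.35908503 0.23233703] [-2.86743267e-04  3.14081209e+00  1.25111469e-03] 26.7 [-0.95994298 -0.091281   -0.9009574 ]
sieve_medium wrist [321.3 233.5] 0.57 z0: [0.5724 0.3578 0.    ]
sieve_medium scene [462.6 256. ] 0.65 z0: [0.3914 0.2823 0.    ]
  tri [0.537  0.3604 0.1301] [0.0026 0.0026]
sieve_medium trace 0.66 9058 [0.5366 0.3587] mismatch 234.0
sieve_medium trace 0.62 843 [0.5396 0.3591] mismatch 39.0
```

View pics/c8.png

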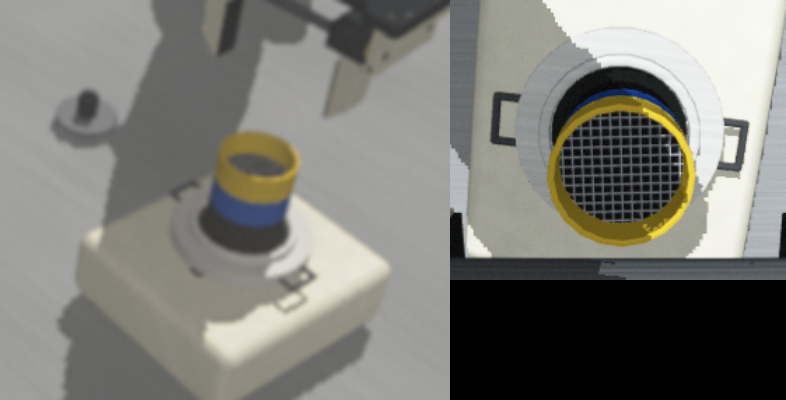

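Yellow is nested level on blue, fitting to (0.5366, 0.3587). Red next.

Emit:
{"method": "carry_out", "body": {"claw": [9.18,9.18,9.18,9.18,9.18,9.18,9.18,9.18,9.18,9.18,9.18,9.18], "delta_pos": [[-1.35,-3.15,0.1],[-1.35,-3.15,0.1],[-1.35,-3.15,0.1],[-1.35,-3.15,0.1],[-1.35,-3.15,0.1],[-1.35,-3.15,0.1],[-1.35,-3.15,0.1],[-1.35,-3.15,0.1],[-1.35,-3.15,0.2],[0,0,0],[0,0,0],[0,0,0]], "angular": [[0,0,0],[0,0,0],[0,0,0],[0,0,0],[0,0,0],[0,0,0],[0,0,0],[0,0,0],[0,0,0],[0,0,0],[0,0,0],[0,0,0]]}}

```text
clock: 28.2
position: [0.6579, 0.077, 0.2214]
ee_rot: [0.002, -3.141, -0.001]
force: [-0.6, 0.9, 0.8]
width: 0.998
gripper_force: 0.0
```

```bash
python3 - <<'E'
from h import *
s=arm.observe();print(s["position"],s["ee_rot"],s["clock"])
P=look(["sieve_coarse"],tag="9")
sil(P["wrist"],"sieve_coarse",[.6586,.0728])
E
```

```text
[0.65794262 0.07695973 0.22136399] [ 2.38430846e-03 -3.14079917e+00 -1.35136560e-03] 28.2
sieve_coarse wrist [321.  194.3] 0.89 z0: [0.6533 0.0755 0.    ]
sieve_coarse top [266.6 226.5] 0.6 z0: [0.6539 0.0789 0.    ]
  tri [0.6462 0.0756 0.0436] [0.0001 0.0001]
sieve_coarse trace 0.88 4002 [0.6553 0.075 ] mismatch 156.0
```

Emit:
{"method": "carry_out", "body": {"claw": [9.18,9.18,9.18,9.18,9.18,9.18,9.18,9.18,9.18,9.18,5,5,5,5,5,5,5,5], "delta_pos": [[0.25,-0.2,3.5],[0,0,3.5],[0,0,3.5],[0,0,3.5],[0,0,3.5],[0,0,1],[0,0,1],[0,0,1],[0,0,0.9],[0,0,0],[0,0,0],[0,0,0],[0,0,0],[0,0,0],[0,0,0],[0,0,0],[0,0,0],[0,0,0]], "angular": [[0,0,0],[0,0,0],[0,0,0],[0,0,0],[0,0,0],[0,0,0],[0,0,0],[0,0,0],[0,0,0],[0,0,0],[0,0,0],[0,0,0],[0,0,0],[0,0,0],[0,0,0],[0,0,0],[0,0,0],[0,0,0]]}}

```text
clock: 30.25
position: [0.6561, 0.0738, 0.0081]
ee_rot: [-0.0, 3.141, 0.001]
force: [-0.9, 1.4, 5.0]
width: 0.652
gripper_force: 20.0
```

Emit:
{"method": "carry_out", "body": {"claw": [5,5,5,5,5,5,5,5,5,5,5,5,5,5,5,5,5,5,5], "delta_pos": [[0,0,-2],[0,0,-4],[0,0,-4],[0,0,-4],[0,0,-4],[0,0,-4],[0,0,-1.5],[1.5,3.6,0],[1.5,3.6,0],[1.5,3.6,0],[1.5,3.6,0],[1.5,3.6,0],[1.5,3.6,0],[1.5,3.6,0],[1.0,2.3,0],[0.37,1,0],[0,0,0],[0,0,0],[0,0,0]], "angular": [[0,0,0],[0,0,0],[0,0,0],[0,0,0],[0,0,0],[0,0,0],[0,0,0],[0,0,0],[0,0,0],[0,0,0],[0,0,0],[0,0,0],[0,0,0],[0,0,0],[0,0,0],[0,0,0],[0,0,0],[0,0,0],[0,0,0]]}}

```text
clock: 32.15
position: [0.5384, 0.3561, 0.2428]
ee_rot: [0.005, 3.141, -0.001]
force: [0.6, 0.6, -0.7]
width: 0.648
gripper_force: 20.0
```

Emit:
{"method": "carry_out", "body": {"claw": [5,5,5,5,5,5,5,5,5,5], "delta_pos": [[0,0,2],[0,0,2],[0,0,1.5],[0,0,0.8],[0,0,0.4],[0,0,0.3],[0,0,0.3],[0,0,0.2],[0,0,0],[0,0,0]], "angular": [[0,0,0],[0,0,0],[0,0,0],[0,0,0],[0,0,0],[0,0,0],[0,0,0],[0,0,0],[0,0,0],[0,0,0]]}}

```text
clock: 33.15
position: [0.5372, 0.3586, 0.168]
ee_rot: [-0.0, 3.141, 0.0]
force: [0.2, -0.6, -0.9]
width: 0.65
gripper_force: 20.0
```

Emit:
{"method": "carry_out", "body": {"claw": [5,5,5,5,5], "delta_pos": [[0,0,0.1],[0,0,0.1],[0,0,0.1],[0,0,0.1],[0,0,0]], "angular": [[0,0,0],[0,0,0],[0,0,0],[0,0,0],[0,0,0]]}}

```text
clock: 33.65
position: [0.5372, 0.3585, 0.1641]
ee_rot: [-0.0, 3.141, 0.001]
force: [-2.0, -0.7, 3.0]
width: 0.65
gripper_force: 20.0
```

Emit:
{"method": "carry_out", "body": {"claw": [6.8,7.5,8.5,9.18,9.18,9.18,9.18,9.18,9.18,9.18,9.18], "delta_pos": [[0,0,0],[0,0,0],[0,0,0],[0,0,0],[0,0,0],[0,0,-1],[0,0,-3],[0,0,-3],[0,0,-2],[0,0,0],[0,0,0]], "angular": [[0,0,0],[0,0,0],[0,0,0],[0,0,0],[0,0,0],[0,0,0],[0,0,0],[0,0,0],[0,0,0],[0,0,0],[0,0,0]]}}

```text
clock: 34.75
position: [0.5372, 0.3585, 0.2543]
ee_rot: [-0.0, 3.141, 0.001]
force: [0.2, -0.4, 0.5]
width: 1.0
gripper_force: 0.0
```

```bash
python3 - <<'E'
from h import *
s=arm.observe();print(s["position"],s["ee_rot"],s["clock"],s["force"])
P=look(["sieve_coarse"],cams=("wrist","scene"),tag="10")
sil(P["wrist"],"sieve_coarse",[.536,.358],.156)
sil(P["scene"],"sieve_coarse",[.536,.358],.156)
pair(P,"c10")
E
```

```text
[0.53721651 0.35854888 0.25432521] [-2.34929080e-04  3.14081162e+00  1.18505001e-03] 34.75 [ 0.18550072 -0.39124621  0.50194183]
sieve_coarse wrist [324.7 232.9] 0.75 z0: [0.5778 0.3606 0.    ]
sieve_coarse scene [464.5 246.8] 0.58 z0: [0.361  0.2648 0.    ]
  tri [0.5372 0.3611 0.1525] [0.0016 0.0016]
sieve_coarse trace 0.9 8782 [0.5359 0.3586] mismatch 494.0
sieve_coarse trace 0.72 776 [0.5368 0.3575] mismatch 95.0
```

View pics/c10.png

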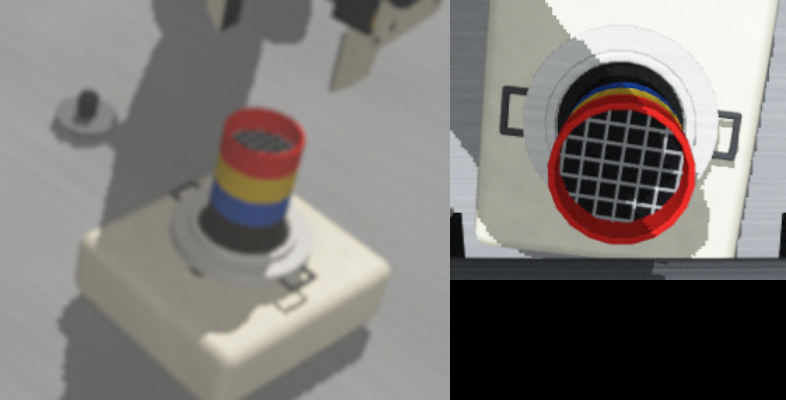

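Red is nested level, with the stack axis at about (0.5365, 0.3587). The lid is last.

Emit:
{"method": "carry_out", "body": {"claw": [9.18,9.18,9.18,9.18,9.18,9.18,9.18,9.18,9.18,9.18,9.18], "delta_pos": [[1.2,-3.07,0],[1.2,-3.07,0],[1.2,-3.07,0],[1.2,-3.07,0.4],[1.2,-3.07,0.6],[1.2,-3.07,0.7],[1.2,-3.07,0.7],[1.2,-3.07,0.6],[0,0,0],[0,0,0],[0,0,0]], "angular": [[0,0,0],[0,0,0],[0,0,0],[0,0,0],[0,0,0],[0,0,0],[0,0,0],[0,0,0],[0,0,0],[0,0,0],[0,0,0]]}}

```text
clock: 36.15
position: [0.4416, 0.1139, 0.2239]
ee_rot: [-0.002, 3.141, 0.001]
force: [-0.7, -0.4, 0.1]
width: 1.0
gripper_force: 0.0
```

```bash
python3 - <<'E'
from h import *
s=arm.observe();print(s["position"],s["ee_rot"],s["clock"])
P=look(["lid"],cams=("wrist","scene"),tag="11")
x=sil(P["wrist"],"lid",[.441,.1131])
p=P["wrist"];im=p["frame"].copy();t=np.linspace(0,2*np.pi,60)
for r,z in((.03,.013),(.01,.035),(.01,.013)):
    q=proj(p,np.c_[x[0]+r*np.cos(t),x[1]+r*np.sin(t),z+0*t]);cv2.polylines(im,[q.round().astype(np.int32)],True,(255,0,0),1)
save({"frame":cv2.resize(im[120:300,220:420],None,fx=3,fy=3)},"c11")
E
```

```text
[0.44160587 0.11390438 0.22391344] [-1.84092377e-03  3.14102015e+00  7.18162920e-04] 36.15
lid wrist [322.6 195.8] 0.96 z0: [0.4391 0.1138 0.    ]
lid scene [392.7 227.3] 0.57 z0: [0.4359 0.1067 0.    ]
  tri [0.4395 0.1121 0.0043] [0.002 0.002]
lid trace 0.87 3532 [0.4383 0.113 ] mismatch 142.0
```

View pics/c11.png

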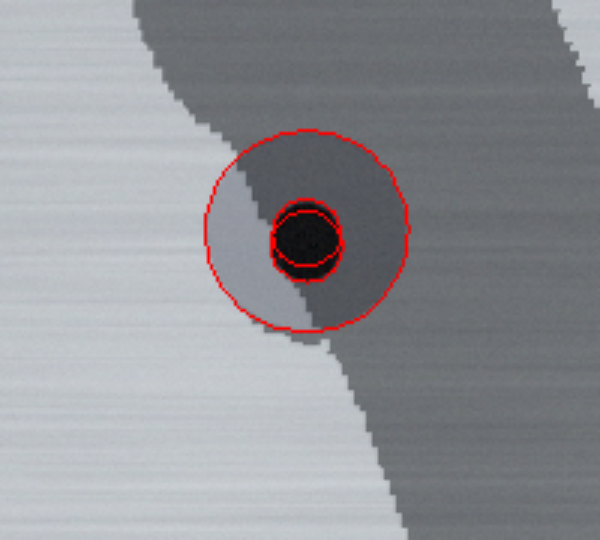

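The model overlay matches both the lid's flange and its knob, putting it at (0.4383, 0.113). Grasping the knob.

Emit:
{"method": "carry_out", "body": {"claw": [9.18,9.18,7,5,5,5,5,5,5,5,1.2,1.2,1.2,1.2,1.2,1.2,1.2,1.2], "delta_pos": [[0.29,-0.08,3.5],[0,0,3.5],[0,0,3.5],[0,0,3.5],[0,0,3.5],[0,0,1],[0,0,1],[0,0,1],[0,0,0.35],[0,0,0],[0,0,0],[0,0,0],[0,0,0],[0,0,0],[0,0,0],[0,0,0],[0,0,0],[0,0,0]], "angular": [[0,0,0],[0,0,0],[0,0,0],[0,0,0],[0,0,0],[0,0,0],[0,0,0],[0,0,0],[0,0,0],[0,0,0],[0,0,0],[0,0,0],[0,0,0],[0,0,0],[0,0,0],[0,0,0],[0,0,0],[0,0,0]], "force": 25}}

```text
clock: 38.2
position: [0.4384, 0.1122, 0.0154]
ee_rot: [-0.0, 3.141, 0.001]
force: [-0.4, 0.4, 5.0]
width: 0.208
gripper_force: 25.0
```

Emit:
{"method": "carry_out", "body": {"claw": [1.2,1.2,1.2,1.2,1.2,1.2,1.2,1.2,1.2,1.2,1.2,1.2,1.2,1.2,1.2,1.2,1.2,1.2], "delta_pos": [[0,0,-2],[0,0,-4],[0,0,-4],[0,0,-4],[0,0,-4],[0,0,-4],[0,0,-3.5],[-1.4,3.5,0],[-1.4,3.5,0],[-1.4,3.5,0],[-1.4,3.5,0],[-1.4,3.5,0],[-1.4,3.5,0],[-1,2.5,0],[-0.41,1.15,0],[0,0,0],[0,0,0],[0,0,0]], "angular": [[0,0,0],[0,0,0],[0,0,0],[0,0,0],[0,0,0],[0,0,0],[0,0,0],[0,0,0],[0,0,0],[0,0,0],[0,0,0],[0,0,0],[0,0,0],[0,0,0],[0,0,0],[0,0,0],[0,0,0],[0,0,0]]}}

```text
clock: 40.0
position: [0.5364, 0.3566, 0.2706]
ee_rot: [0.003, 3.141, -0.001]
force: [-0.5, -0.2, -1.1]
width: 0.212
gripper_force: 25.0
```

```bash
python3 - <<'E'
from h import *
P=look(["lid"],cams=("wrist","scene"),tag="12")
s=arm.observe();print(s["position"],s["ee_rot"],s["clock"],s["force"])
sil(P["wrist"],"sieve_coarse",[.536,.358],.156)
sil(P["scene"],"lid",[.536,.358],s["position"][2]-.0155)
save({"frame":np.hstack([cv2.resize(P["scene"]["frame"][150:330,390:530],None,fx=2.5,fy=2.5),cv2.resize(P["wrist"]["frame"][100:400,160:480],None,fx=1.4,fy=1.5)[:,:448]])},"c12")
E
```

```text
lid wrist [322.4 282.9] 0.94 z0: [0.6372 0.3559 0.    ]
lid scene [475.2 198.5] 0.89 z0: [0.174  0.1592 0.    ]
  tri [0.5347 0.3582 0.2587] [0.0021 0.0021]
[0.53634955 0.35774816 0.27071434] [1.27074782e-03 3.14125352e+00 6.17969635e-04] 40.2 [ 0.14304593  0.30513921 -0.4254355 ]
sieve_coarse trace 0.93 2983 [0.5328 0.3572] mismatch 5209.0
lid trace 0.87 488 [0.5395 0.3577] mismatch 215.0
```

View pics/c12.png

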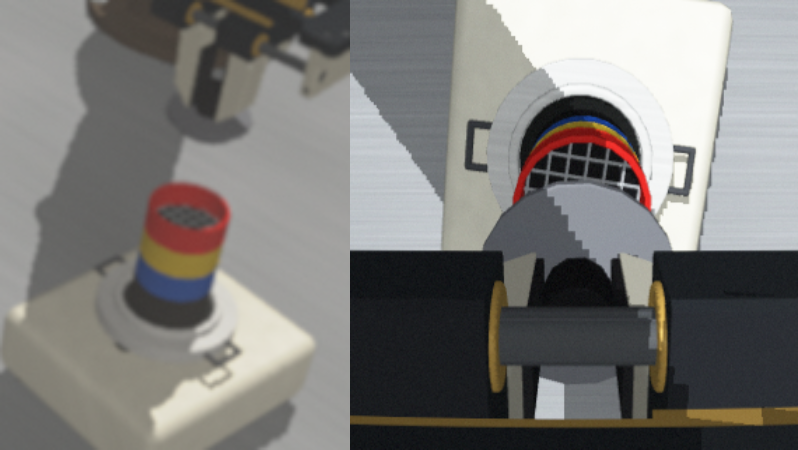

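The lid is level and centred in the grip over the stack. Lowering to 0.198.

Emit:
{"method": "carry_out", "body": {"claw": [1.2,1.2,1.2,1.2,1.2,1.2,1.2,1.2,1.2,1.2], "delta_pos": [[0,0,2],[0,0,2],[0,0,1.3],[0,0,0.8],[0,0,0.4],[0,0,0.3],[0,0,0.3],[0,0,0.2],[0,0,0],[0,0,0]], "angular": [[0,0,0],[0,0,0],[0,0,0],[0,0,0],[0,0,0],[0,0,0],[0,0,0],[0,0,0],[0,0,0],[0,0,0]]}}

```text
clock: 41.3
position: [0.5364, 0.3586, 0.1975]
ee_rot: [-0.0, 3.141, 0.0]
force: [0.4, 0.3, -0.9]
width: 0.214
gripper_force: 25.0
```

Emit:
{"method": "carry_out", "body": {"claw": [1.2,1.2,1.2,1.2,1.2,1.2], "delta_pos": [[0,0,0.1],[0,0,0.1],[0,0,0.1],[0,0,0.1],[0,0,0],[0,0,0]], "angular": [[0,0,0],[0,0,0],[0,0,0],[0,0,0],[0,0,0],[0,0,0]]}}

```text
clock: 41.9
position: [0.5364, 0.3586, 0.1935]
ee_rot: [-0.0, 3.141, 0.001]
force: [-1.1, -1.6, 3.2]
width: 0.207
gripper_force: 25.0
```

Emit:
{"method": "carry_out", "body": {"claw": [2.4,3,4,5,6,6,6,6,6,6,6], "delta_pos": [[0,0,0],[0,0,0],[0,0,0],[0,0,0],[0,0,0],[0,0,-1],[0,0,-3],[0,0,-3],[0,0,-3],[0,0,0],[0,0,0]], "angular": [[0,0,0],[0,0,0],[0,0,0],[0,0,0],[0,0,0],[0,0,0],[0,0,0],[0,0,0],[0,0,0],[0,0,0],[0,0,0]]}}

```text
clock: 43.0
position: [0.5366, 0.3587, 0.2944]
ee_rot: [-0.0, 3.14, 0.002]
force: [-0.3, -0.5, -1.6]
width: 0.653
gripper_force: 0.0
```

```bash
python3 - <<'E'
from h import *
P=look(["lid"],cams=("wrist","scene"),tag="13")
s=arm.observe();print(s["position"],s["clock"],s["force"],s["width"])
for c in P: sil(P[c],"lid",[.536,.358],.178)
pair(P,"c13")
E
```

```text
lid wrist [321.  227.4] 0.9 z0: [0.5817 0.3572 0.    ]
lid scene [469.6 231.4] 0.79 z0: [0.3031 0.2365 0.    ]
  tri [0.5338 0.3604 0.1872] [0.0032 0.0032]
[0.53578962 0.35832375 0.29215131] 43.2 [-0.18943873  0.29130458 -0.88382117] 0.653942490771166
lid trace 0.81 6549 [0.5364 0.358 ] mismatch 340.0
lid trace 0.87 584 [0.5349 0.3569] mismatch 73.0
```

View pics/c13.png

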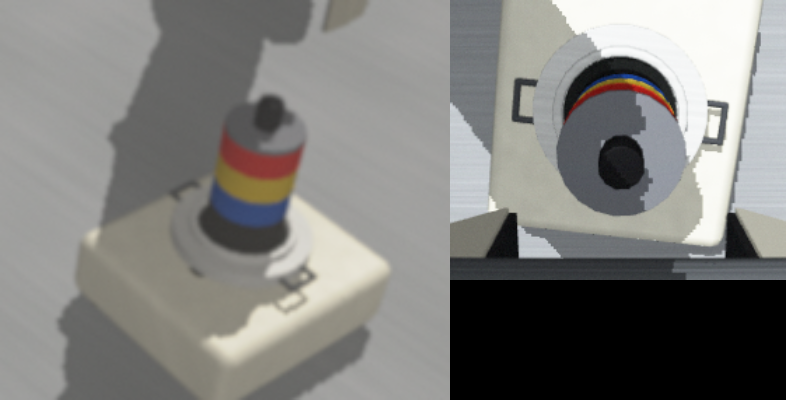

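The stack is complete and level: black, blue, yellow, red, then the lid, on axis at (0.5364, 0.358). The gripper is about 80 mm clear of the knob, so I'm handing in.

```bash
python3 -c "
from cell import arm
print(arm.sign_off())"
```

```text
the job is handed in; nothing more can be done
None
```

The job is handed in at about 43 s of the 144 s allowed: the pan, blue, yellow and red sieves and the lid are stacked on the shaker and look level and fully nested in the last pictures; no verdict came back, and the dish, flask, brush and balance were not touched.

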